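# Fit the crank lever on the veneer press

## Robot

A 6-joint arm with a two-finger parallel gripper is mounted at the origin on the work surface. World frame = base frame: x ahead of the robot, y to its left, z up, the work surface at z = 0. Lengths are in mm, angles in rad, forces in N, time in s.
With the tool pointing down it reaches from about 350 to 925 mm from the base axis. Payload 6.4 kg.
Tool frame: the origin (TCP) lies on the centre line of the jaws, within the pads' length; the fingertips stand 14 mm ahead of it and the grasp point (between the pads) lies 5 mm behind it; z points along the fingers, y is the line along which they close (so a half turn about z gives the same grasp; the last joint's range is limited). The gripper opens to 85 mm and grips with 20 to 120 N. Pads are 22 mm wide; open, the fingers measure 114 mm over their backs; the gripper's body (76 mm by 85 mm) begins 54 mm behind the grasp point. The pads swing forward as they close: fully open they stand 13 mm farther back than shut.
Start: joints at [-1.375, 0.245, 1.558, -0, 1.339, -0.174], TCP at [234.934, -606.069, 220.29] pointing down, gripper open.
Joint ranges: [-3.13, 3.13], [-1.02, 2.26], [0.13, 2.54], [-0.95, 4.09], [0.21, 2.88], [-2.74, 2.74]. Speed limits (rad/s): [2.57, 2.57, 3.14, 3.14, 3.14, 3.14].

## Interface

Orientations are given as [roll, pitch, yaw] about the fixed x, y, z axes, in that order (R = Rz(yaw) Ry(pitch) Rx(roll)).
In Python, from workcell import arm gives the robot as it stands.
- The arm moves only by the tool move_arm, never from a script. Its argument "moves" is a list of rows, each a list of 7 numbers: the opening, from 0 (shut) to 1 (fully open), then the shift along the tool's x, y, z in m, then the turn, a rotation vector about the tool's x, y, z in degrees. In form: [[fingers, dx, dy, dz, ax, ay, az], ...]. A call has 1 to 8 rows; each row is the pose to reach, as a shift and turn from the pose commanded when the call began, along the tool's axes at that moment; what a row does not reach only later rows make up. A row lasts 1/12 s, in which the tool goes at most 41.7 mm and 7.16 degrees, less where a joint would pass 70% of its speed; a pose out of reach is approached as far as the arm can. A call with a gripper value outside its range is refused whole. The fingers move at their own pace and stop on an object; "squeeze" is the grip in N (left out, the last holds). Time passes only in rows, so rows that repeat a pose let the fingers close. It gives the time, the measured TCP pose, the force, the opening and the grip force at its end, in the units of the state.
- arm.observe(): the state, without advancing time (a new reading comes with each control period).
- arm.camera(name): name is "scene" or "side" or "wrist"; returns the picture (420x560x3 uint8, blue, green, red); there is no depth.
- arm.camera_params(name): a dict with "intrinsics" (3x3 intrinsics, pixels), "distortion" ([k1, k2, p1, p2, k3] as OpenCV has them; the pictures are not rectified), "cam_to_world" (4x4, takes a point from camera to world coordinates). Camera axes: x right, y down, z forward; pixel columns grow to the right and rows downward; lengths in mm; the calibration is good to about 2 mm. A picture is of the moment at which its call begins: read the wrist's pose just before it. camera_params takes no time and is no camera call; for the wrist camera it gives the pose at the moment of the call.
- arm.close_job(): hands the job in; it is judged then, once.
The state is a dict: "clock": time; "qpos": joint angles; "joint_vel": joint speeds; "joint_torque": joint torques, N m; "position": TCP position; "orientation": TCP orientation; "force": force on the tool from outside, world axes, zero at the start; "ft_torque": the same for the moment, N m; "gripper_width": finger opening in mm; "finger_force": force on a finger pad.
Only numpy, scipy, OpenCV 4.12 (cv2) and the standard library are available. Lean on these libraries where they do the work, as an engineer would, in place of code of your own. Each camera call takes 0.05 s, during which the arm holds its last target. There are 200 camera calls.

## Task

Fit the crank lever that has the cross-shaped hole onto the splined shaft standing on top of the veneer press: turn it so its slots match the four splines, lower it fully home until it sits flat on the shaft's collar, and let go. Leave the other lever, the one with a plain round hole, lying where it is on the mat.

Things in the scene. Friction and masses are not known exactly. Their poses are not given: they have to be found in the camera images.
- lever: Crank to fit, 0.35 kg, flat on a grey mat. Steel hub 70 mm across, 34 high, with a cross-shaped through hole: slots 22 wide, 56 long, along x and y. Dark arm along +x, 22 wide, 12 to 30 mm above the hub's underside; grip it from above 60 mm (45 to 95) from the hole. Knob at 120 mm, 26 across, top 73 high; a foot below it. Origin: hole axis at hub underside; x to the knob, z up.
- plain_lever: Bystander crank, to be left alone: same hub, arm, knob and axes, but with a plain round hole 26 mm across that cannot go over the splines. It lies on the same mat beside the other, hubs about 140 mm apart, on either side. Origin: hole axis at hub underside; x to the knob, z up.
- shaft: Splined shaft on the press, fixed, upright. Dark collar 76 mm across, top 110 mm above the table; on it a steel core 20 across, 40 high, with 4 splines 10 wide, 44 tip to tip, 28 high, then leaning in. The crank's hole has 6 mm and 15 degrees of play. Press around it is below 95 mm. Origin: axis at collar top; x, y along splines (any quarter turn fits), z up. Left or right of the mat.
Not all that is in view belongs to the job. Leave any orange or red look-alike of the lever alone.

How it is judged:
By the outcome, as a careful person would: the job done as asked, in the order asked, and still so for the second after the job is handed in, with the robot touching nothing.
It also fails if it takes over 38 s, if anything falls off the work surface, if the arm or the gripper's body presses on something with over 40 N, if the wrist force passes 120 N, or if a joint passes its speed limit or range.

## Working session

There is one attempt and no reset: what is moved stays moved. The work goes in short steps, Python scripts to look and compute and a tool call to move; the robot and the scene stay as the last step left them, time stands still between calls to the robot, and variables do not carry over. Pictures are saved under pics/ and viewed, at most 11 in all, crops included, and the job is handed in when it is done.

Besides the shell and the picture viewer there is one more tool, called after "Emit:" as name(argument=value, ...) on one line, values as JSON. move_arm: Moves the arm, as the interface text tells. Its arguments: {"type":"object","properties":{"moves":{"type":"array"},"squeeze":{"type":"number"}},"required":["moves"]}

```bash
mkdir -p pics
cat > h.py <<'E'
import numpy as np, cv2
from workcell import arm
def ray(n,uv,P=None):
    P=P or arm.camera_params(n); K=np.array(P["intrinsics"],float); d=np.array(P["distortion"],float); T=np.array(P["cam_to_world"],float)
    u=cv2.undistortPoints(np.array(uv,float).reshape(-1,1,2),K,d).reshape(-1,2)
    r=np.c_[u,np.ones(len(u))]@T[:3,:3].T
    return T[:3,3],r/np.linalg.norm(r,axis=1)[:,None]
def plane(n,uv,z,P=None):
    o,r=ray(n,uv,P); return o+r*((z-o[2])/r[:,2])[:,None]
def tri(n1,a,n2,b,P1=None,P2=None):
    o1,r1=ray(n1,[a],P1);o2,r2=ray(n2,[b],P2);r1=r1[0];r2=r2[0]
    s=np.linalg.lstsq(np.c_[r1,-r2],o2-o1,rcond=None)[0]
    p,q=o1+s[0]*r1,o2+s[1]*r2
    return (p+q)/2,np.linalg.norm(p-q)
def proj(n,X,P=None):
    P=P or arm.camera_params(n);T=np.linalg.inv(np.array(P["cam_to_world"],float))
    r=cv2.Rodrigues(T[:3,:3])[0]
    return cv2.projectPoints(np.array(X,float).reshape(-1,1,3),r,T[:3,3],np.array(P["intrinsics"],float),np.array(P["distortion"],float))[0].reshape(-1,2)
E
python3 - <<'E'
from h import *
for n in("scene","side","wrist"):
    im=arm.camera(n);cv2.imwrite(f"pics/{n}0.png",im)
    T=np.array(arm.camera_params(n)["cam_to_world"]);print(n,T.round(2).tolist())
E
```

```text
scene [[-0.29, 0.71, -0.64, 1252.37], [0.96, 0.21, -0.2, 108.11], [-0.0, -0.67, -0.75, 1029.89], [0.0, 0.0, 0.0, 1.0]]
side [[-0.82, -0.31, 0.49, -63.09], [-0.58, 0.46, -0.67, 601.94], [-0.02, -0.83, -0.55, 680.47], [0.0, 0.0, 0.0, 1.0]]
wrist [[0.36, -0.9, -0.24, 297.18], [-0.93, -0.35, -0.09, -582.09], [-0.0, 0.26, -0.97, 372.34], [0.0, 0.0, 0.0, 1.0]]
```

View pics/scene0.png

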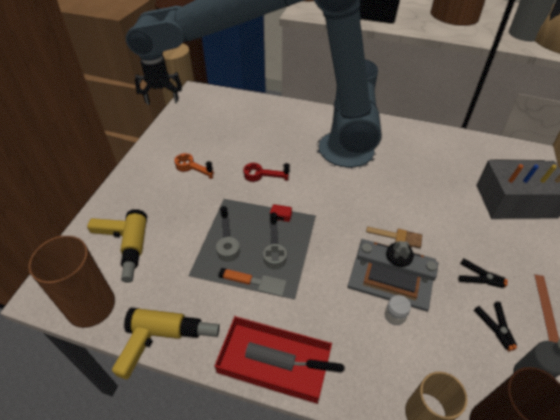

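View pics/side0.png

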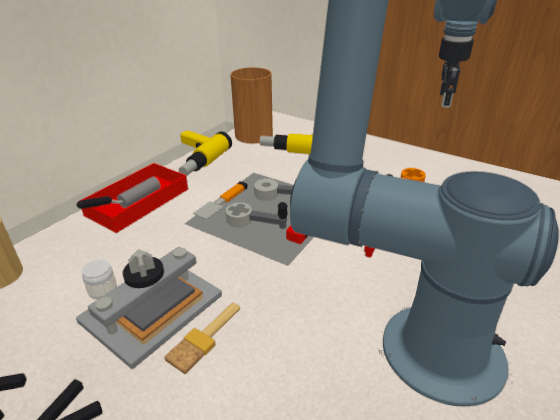

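The scene view has two levers on the mat, with hubs at (228,247) and (275,254). The one at (275,254) seems to have the cross hole; in the side view it is at (238,213). Its knob is near (273,215). The shaft is at (400,250) in scene and (143,263) in side. The orange and red levers at (185,162) and (255,172) are look-alikes. I'll confirm this in one enlarged crop and measure at the same time.

Run:
```python
from h import *
s=cv2.imread("pics/scene0.png");d=cv2.imread("pics/side0.png")
def c(im,x,y,w,h,W,H): return cv2.resize(im[y:y+h,x:x+w],(W,H),interpolation=cv2.INTER_CUBIC)
a=np.hstack([c(s,200,195,100,75,400,300),c(s,350,210,100,75,400,300)])
b=np.hstack([c(d,210,170,100,75,400,300),c(d,95,235,100,75,400,300)])
cv2.imwrite("pics/crop1.png",np.vstack([a,b]))
print("scene->hubtop",plane("scene",[(228,247),(275,254)],34).round(), "shaft",plane("scene",[(400,250)],130).round())
print(tri("scene",(275,254),"side",(238,211)),tri("scene",(228,247),"side",(265,186)),tri("scene",(401,250),"side",(143,263)))
```

```text
scene->hubtop [[ 590. -252.   34.]
 [ 574. -110.   34.]] shaft [[531. 229. 130.]]
(array([ 573.66547306, -109.90283488,   33.57361089]), np.float64(0.490967258879122)) (array([ 589.82376094, -251.54845436,   33.75432832]), np.float64(0.24667737294130324)) (array([524.46375158, 231.14508919, 123.87150927]), np.float64(2.5877893936439555))
```

View pics/crop1.png

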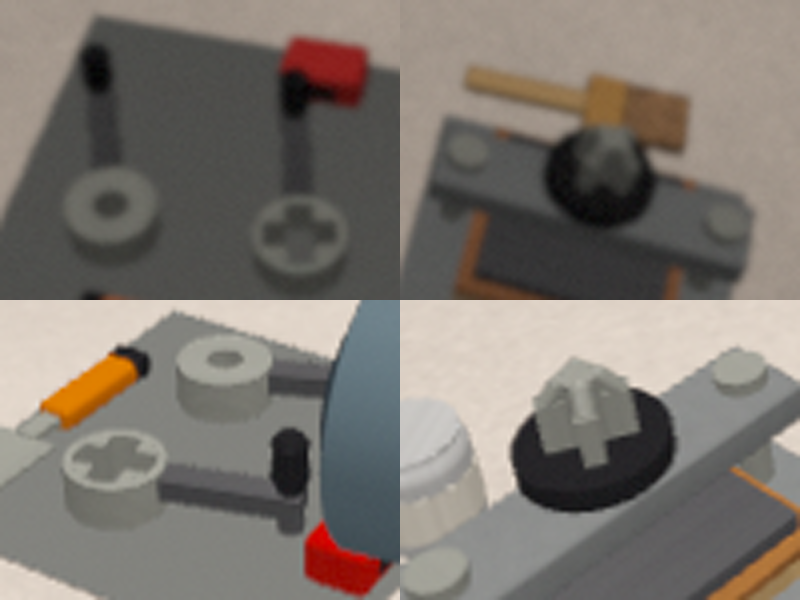

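The crop confirms it. The hub at scene (275,254) and side (238,211) has the cross-shaped hole and is the lever to fit. The hub at (228,247) has a round hole and stays where it is. The hub-top heights triangulate to 33.6 mm (34 expected) and the hubs are about 143 mm apart (140 expected), so both checks pass.

```bash
cat >> h.py <<'E'
from scipy.spatial.transform import Rotation as R
def to(pos,yaw,o=None):
    """shift (m) in tool axes and rotvec (deg) to TCP pos pointing down, tool x at heading yaw (deg)"""
    o=o or arm.observe(); p=np.array(o["position"]);A=R.from_euler("xyz",o["orientation"])
    B=R.from_euler("xyz",[np.pi,0,np.radians(yaw)])
    print("now",p.round(1),np.degrees(o["orientation"]).round(1),"shift",(A.inv().apply(np.array(pos)-p)/1000).round(4),"turn",np.degrees((A.inv()*B).as_rotvec()).round(2),"q",np.round(o["qpos"],2))
E
python3 - <<'E'
from h import *
k,e=tri("scene",(273.2,214),"side",(282.5,279-76));print(k,e,"heading",np.degrees(np.arctan2(k[1]+110,k[0]-573.7)),np.hypot(k[1]+110,k[0]-573.7))
h=np.arctan2(k[1]+110,k[0]-573.7)
g=np.array([573.7+60*np.cos(h),-110+60*np.sin(h),220])
print(g)
for y in (0,180): to(g,np.degrees(h)+y)
E
```

```text
[ 460.71787959 -151.00742249   76.4251858 ] 2.4635989071826243 heading -160.05138230806398 120.19387767877608
[ 517.3000622  -130.47063791  220.        ]
now [ 234.9 -605.6  219.4] [-179.9   -0.    21.2] shift [ 0.4351 -0.3409  0.    ] turn [ 2.0000e-02 -1.4000e-01 -1.7876e+02] q [-1.38  0.25  1.56 -0.    1.34 -0.17]
now [ 234.9 -605.6  219.4] [-179.9   -0.    21.2] shift [ 0.4351 -0.3409  0.    ] turn [-0.09 -0.01  1.24] q [-1.38  0.25  1.56 -0.    1.34 -0.17]
```

Emit:
move_arm(moves=[[1, 0.06, -0.045, 0, 0, 0, 0], [1, 0.12, -0.09, 0, 0, 0, 0], [1, 0.18, -0.14, 0, 0, 0, 0], [1, 0.24, -0.185, 0, 0, 0, 0], [1, 0.3, -0.23, 0, 0, 0, 0], [1, 0.36, -0.28, 0, 0, 0, 0], [1, 0.4, -0.31, 0, 0, 0, 0], [1, 0.43, -0.34, 0, 0, 0, 0]])

```text
clock: 0.82
position: [407.0, -318.3, 220.1]
orientation: [-3.142, -0.0, 0.369]
force: [1.2, -0.1, -0.5]
gripper_width: 85.3
finger_force: 0.0
```

Emit:
move_arm(moves=[[1, 0, 0, 0, 0, 0, 0]])

```text
clock: 0.9
position: [408.8, -314.6, 219.8]
orientation: [-3.139, -0.001, 0.377]
force: [-0.2, 0.2, -1.3]
gripper_width: 85.5
finger_force: 0.0
```

Run:
```python
from h import *
to([517.3,-130.5,220],20)
```

```text
now [ 408.8 -314.6  219.8] [-1.799e+02 -1.000e-01  2.160e+01] shift [ 0.1686 -0.1313  0.0004] turn [-0.13 -0.08  1.58] q [-0.88 -0.07  1.9   0.    1.32  0.32]
```

Emit:
move_arm(moves=[[1, 0.03, -0.0235, 0, 0, 0, 0.5], [1, 0.06, -0.047, 0, 0, 0, 1], [1, 0.09, -0.07, 0, 0, 0, 1.5], [1, 0.12, -0.093, 0, 0, 0, 1.5], [1, 0.15, -0.117, 0, 0, 0, 1.5], [1, 0.169, -0.131, 0, 0, 0, 1.5], [1, 0.169, -0.131, 0, 0, 0, 1.5], [1, 0.169, -0.131, 0, 0, 0, 1.5]])

```text
clock: 1.57
position: [516.9, -136.3, 220.0]
orientation: [-3.141, 0.001, 0.346]
force: [0.1, -0.0, 0.5]
gripper_width: 85.4
finger_force: 0.0
```

Run:
```python
from h import *
to([517.3,-130.5,220],20)
P=arm.camera_params("wrist");im=arm.camera("wrist");cv2.imwrite("pics/w1.png",im);np.save("w1.npy",P,allow_pickle=True)
print(proj("wrist",[[573.7,-110,34],[460,-151,73]],P))
```

```text
now [ 516.9 -136.3  220. ] [-180.     0.    19.8] shift [ 0.0024 -0.0053 -0.    ] turn [-0.01  0.04 -0.18] q [-0.47 -0.03  1.85 -0.    1.32  0.76]
[[272.93225437 126.17675194]
 [272.84677656 251.14169558]]
```

View pics/w1.png

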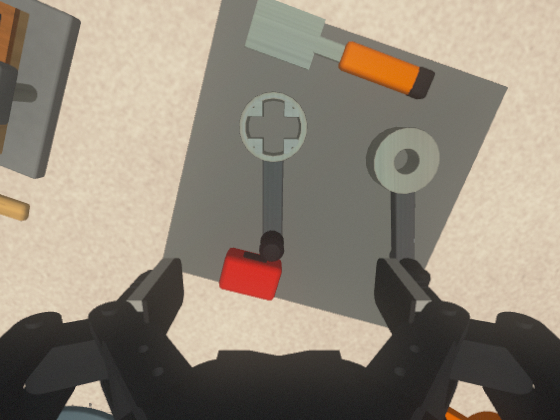

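The wrist view shows the cross hub at (273,127), its arm running straight down to the knob at (271,243), and a red block beside the knob. The plain hub is at (404,160), well clear of the fingers. Next I'll refine the arm line and compute the descent.

Run:
```python
from h import *
P=np.load("w1.npy",allow_pickle=True).item();im=cv2.imread("pics/w1.png");g=cv2.cvtColor(im,cv2.COLOR_BGR2GRAY).astype(int)
c=[]
for y in range(172,222,6):
    r=np.where(g[y,245:305]<g[y,235:245].mean()-14)[0]+245; c.append((r.mean(),y)); print(y,r.min(),r.max(),len(r))
L=plane("wrist",c,30,P);v=np.polyfit(L[:,0],L[:,1],1);print("arm line heading",np.degrees(np.arctan(v[0])),L[[0,-1]].round(1))
m=((g>110)&(cv2.cvtColor(im,cv2.COLOR_BGR2HSV)[...,1]<60)).astype(np.uint8);m[:, :230]=0;m[:,315:]=0;m[:85]=0;m[170:]=0
n,l,st,ce=cv2.connectedComponentsWithStats(m);i=1+np.argmax(st[1:,4]);ct=cv2.findContours((l==i).astype(np.uint8),0,1)[0][0]
(x,y),r=cv2.minEnclosingCircle(ct);print((x,y),r)
h=plane("wrist",[(x,y),(x+r,y)],34,P);print(h, "diam",2*np.linalg.norm(h[1]-h[0]))
k=plane("wrist",[(271.5,242)],73,P)[0];d=k-h[0];print(k,np.degrees(np.arctan2(-d[1],-d[0])),np.hypot(*d[:2]))
print(tri("wrist",(x,y),"side",(238,211),P))
hh=np.degrees(np.arctan(v[0]));a=np.radians(hh)
G=np.array([h[0,0]-60*np.cos(a),h[0,1]-60*np.sin(a),20]);print(G);to(G,hh)
```

```text
172 262 283 22
178 262 282 21
184 262 282 21
190 262 282 21
196 262 282 21
202 262 282 21
208 262 282 21
214 262 282 21
220 262 282 21
arm line heading 19.206026233023373 [[ 528.6 -125.5   30. ]
 [ 477.7 -142.9   30. ]]
(272.0, 127.0) 59.39706802368164
[[ 572.6079542  -109.37665866   34.        ]
 [ 593.22265872 -166.50186429   34.        ]] diam 121.46201317123028
[ 468.7582289  -146.46960478   73.        ] 19.65566310253654 110.27534673371676
(array([ 572.84917479, -109.16400641,   34.15522853]), np.float64(0.6410331464197846))
[ 515.94744767 -129.11461699   20.        ]
now [ 516.5 -137.2  220. ] [-180.     0.    19.7] shift [ 0.0023 -0.0077  0.2   ] turn [-0.01  0.04  0.52] q [-0.47 -0.03  1.85 -0.    1.32  0.76]
```

Emit:
move_arm(moves=[[1, 0.002, -0.008, 0.04, 0, 0, 0.2], [1, 0.002, -0.008, 0.08, 0, 0, 0.2], [1, 0.002, -0.008, 0.11, 0, 0, 0.2], [1, 0.002, -0.008, 0.12, 0, 0, 0.2], [1, 0.002, -0.008, 0.12, 0, 0, 0.2], [1, 0.002, -0.008, 0.12, 0, 0, 0.2]])

```text
clock: 2.12
position: [516.2, -130.0, 101.2]
orientation: [3.141, -0.001, 0.339]
force: [0.6, -0.1, 0.8]
gripper_width: 85.7
finger_force: 0.0
```

Run:
```python
from h import *
to([516,-129.5,19],19.5)
P=arm.camera_params("wrist");im=arm.camera("wrist");cv2.imwrite("pics/w2.png",im)
to([516,-129.5,19],19.5)
g=cv2.cvtColor(im,cv2.COLOR_BGR2GRAY).astype(int)
for y in range(180,300,15): print(y,g[y,225:325:5])
```

```text
now [ 516.2 -130.   101.2] [180.   -0.   19.4] shift [-0.0001 -0.0006  0.0822] turn [ 0.04 -0.03 -0.09] q [-0.46  0.11  1.94 -0.    1.08  0.77]
now [ 517.2 -130.3  102.5] [ 1.799e+02 -1.000e-01  1.940e+01] shift [-0.0011 -0.0014  0.0835] turn [ 0.15 -0.14 -0.08] q [-0.46  0.11  1.94 -0.    1.08  0.77]
180 [132 131 128 130 132 129 132 164 179 179 179 183 179 181 169 129 129 130
 131 130]
195 [131 132 131 129 129 129 129 129 102 101 103 102 101 103 128 130 130 130
 130 130]
210 [130 130 129 129 130 129 129 130 101 100 100 102 101 102 127 127 130 131
 128 129]
225 [131 130 131 130 129 129 128 128  99  99 100 101 101 101 129 128 128 129
 129 129]
240 [129 130 129 128 129 128 128 129  97  98 102 100 100 102 128 129 126 127
 130 130]
255 [129 128 128 129 127 129 126 128  98  99 100 103 100  96 129 129 128 127
 128 128]
270 [126 129 128 127 128 127 127 128  98  97 100 100 101  93 129 128 126 128
 129 128]
285 [127 127 128 127 128 127 129 127  96  64  44  47  75  91 127 127 127 129
 128 126]
```

View pics/w2.png

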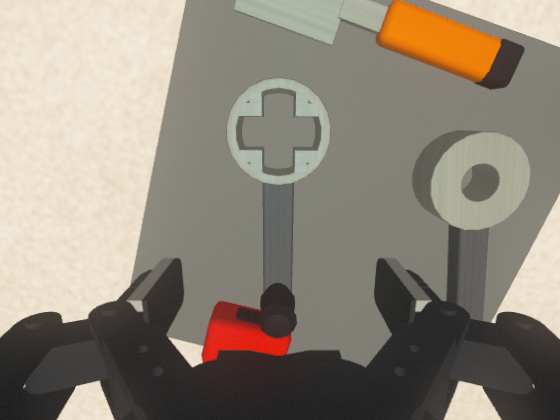

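The arm sits centred between the jaws: columns 264–292 against a jaw centre of about 279. The slots line up with the arm, and the red block is well outside the fingers' path. I'll descend and grip.

Emit:
move_arm(moves=[[1, 0, -0.001, 0.04, 0, 0, 0], [1, 0, -0.001, 0.07, 0, 0, 0], [1, 0, -0.001, 0.082, 0, 0, 0], [1, 0, -0.001, 0.082, 0, 0, 0], [0, 0, -0.001, 0.082, 0, 0, 0], [0, 0, -0.001, 0.082, 0, 0, 0], [0, 0, -0.001, 0.082, 0, 0, 0], [0, 0, -0.001, 0.082, 0, 0, 0]], squeeze=70)

```text
clock: 2.83
position: [516.9, -128.6, 20.2]
orientation: [3.139, -0.002, 0.34]
force: [0.2, 0.1, -0.2]
gripper_width: 39.1
finger_force: 0.0
```

Emit:
move_arm(moves=[[0, 0, 0, 0, 0, 0, 0], [0, 0, 0, 0, 0, 0, 0], [0, 0, 0, 0, 0, 0, 0], [0, 0, 0, 0, 0, 0, 0]])

```text
clock: 3.17
position: [516.5, -128.5, 19.8]
orientation: [3.14, -0.001, 0.34]
force: [-2.6, -0.7, 7.1]
gripper_width: 18.1
finger_force: 68.3
```

Emit:
move_arm(moves=[[0, 0, 0, -0.01, 0, 0, 0], [0, 0, 0, -0.03, 0, 0, 0], [0, 0, 0, -0.06, 0, 0, 0], [0, 0, 0, -0.09, 0, 0, 0], [0, 0, 0, -0.12, 0, 0, 0], [0, 0, 0, -0.15, 0, 0, 0], [0, 0, 0, -0.175, 0, 0, 0], [0, 0, 0, -0.18, 0, 0, 0]])

```text
clock: 3.83
position: [517.5, -128.7, 203.4]
orientation: [3.136, -0.006, 0.34]
force: [0.5, -1.2, -3.3]
gripper_width: 18.0
finger_force: 69.7
```

Emit:
move_arm(moves=[[0, 0, 0, 0, 0, 0, 0], [0, 0, 0, 0, 0, 0, 0]])

```text
clock: 4.0
position: [514.4, -127.4, 196.5]
orientation: [-3.139, 0.002, 0.34]
force: [-0.1, 0.2, -4.7]
gripper_width: 17.6
finger_force: 69.1
```

Run:
```python
from h import *
o=arm.observe();P=arm.camera_params("wrist");a=arm.camera("wrist");b=arm.camera("side");c=arm.camera("scene")
cv2.imwrite("pics/w3.png",a);cv2.imwrite("pics/sd3.png",b);cv2.imwrite("pics/sc3.png",c)
f=lambda im,x,y:cv2.resize(im[y:y+105,x:x+140],(400,300),interpolation=cv2.INTER_CUBIC)
cv2.imwrite("pics/m3.png",np.vstack([np.hstack([cv2.resize(a,(400,300)),cv2.resize(b,(400,300))]),np.hstack([f(b,73,215),f(c,330,200)])]))
to([516,-130,200],19.5,o)
```

```text
now [ 514.4 -127.4  196.5] [-1.799e+02  1.000e-01  1.950e+01] shift [ 0.0006  0.003  -0.0035] turn [-0.12  0.13 -0.  ] q [-0.46 -0.01  1.88 -0.    1.27  0.77]
```

View pics/m3.png

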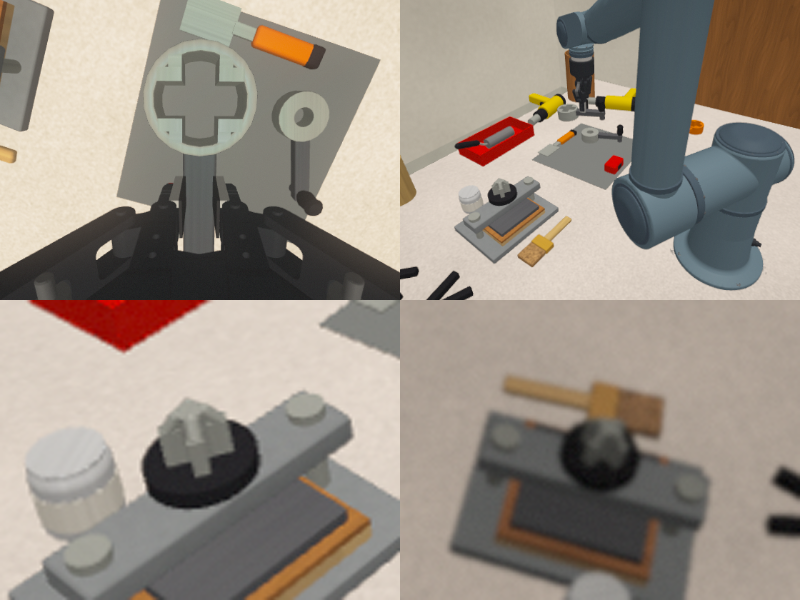

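The lever is held level, with the hub at about (280,136) in the full wrist frame. The plain lever is undisturbed. In the side crop the shaft and collar are clear. I'll move so the shaft lies to the left of the held hub in the wrist view.

Emit:
move_arm(moves=[[0, 0.003, -0.015, -0.005, 0, 0, 0], [0, 0.007, -0.045, -0.01, 0, 0, 0], [0, 0.012, -0.08, -0.02, 0, 0, 0], [0, 0.017, -0.115, -0.03, 0, 0, 0], [0, 0.022, -0.15, -0.033, 0, 0, 0], [0, 0.027, -0.18, -0.033, 0, 0, 0], [0, 0.032, -0.205, -0.033, 0, 0, 0], [0, 0.033, -0.218, -0.033, 0, 0, 0]])

```text
clock: 4.82
position: [472.3, 91.9, 230.4]
orientation: [-3.139, 0.001, 0.343]
force: [0.2, -1.0, -4.4]
gripper_width: 17.7
finger_force: 69.3
```

Emit:
move_arm(moves=[[0, 0, 0, 0, 0, 0, 0], [0, 0, 0, 0, 0, 0, 0], [0, 0, 0, 0, 0, 0, 0], [0, 0, 0, 0, 0, 0, 0]])

```text
clock: 5.15
position: [473.9, 87.9, 231.0]
orientation: [-3.141, 0.001, 0.339]
force: [0.3, -0.5, -4.5]
gripper_width: 17.8
finger_force: 69.3
```

Run:
```python
from h import *
o=arm.observe();P=arm.camera_params("wrist");a=arm.camera("wrist");cv2.imwrite("pics/w4.png",a);np.save("w4.npy",P,allow_pickle=True)
to([473,90,230],19.5,o);print(proj("wrist",[[527,230,110]],P))
```

```text
now [473.9  87.9 231. ] [-180.     0.    19.4] shift [-0.0002 -0.0023  0.001 ] turn [-0.01  0.04 -0.08] q [-0.05 -0.17  1.96 -0.    1.35  1.18]
[[132.89419743  82.67038319]]
```

View pics/w4.png

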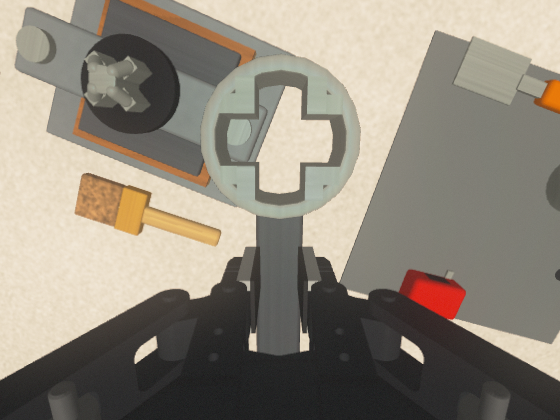

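The collar is at about (130,83) in the wrist view, the spline tips at about (112,80), and the held hub at (280,136). Now I'll fit the collar and hub and enlarge the splines.

Run:
```python
from h import *
P=np.load("w4.npy",allow_pickle=True).item();a=cv2.imread("pics/w4.png");g=cv2.cvtColor(a,cv2.COLOR_BGR2GRAY)
def dark(im,x0,y0,x1,y1,t):
    m=np.zeros(im.shape[:2],np.uint8);gg=cv2.cvtColor(im,cv2.COLOR_BGR2GRAY);m[y0:y1,x0:x1]=(gg[y0:y1,x0:x1]<t)*255
    n,l,st,_=cv2.connectedComponentsWithStats(m);i=1+np.argmax(st[1:,4]);c=cv2.findContours((l==i).astype(np.uint8),0,1)[0][0];return c
c=dark(a,70,25,190,145,50);hu=cv2.convexHull(c);E=cv2.fitEllipse(hu);print("collar wrist",E)
p=plane("wrist",[E[0]],110,P)[0];print(p)
# hull extremes include side wall; size
q=plane("wrist",hu.reshape(-1,2),110,P);print("diam",q.max(0)-q.min(0),cv2.minEnclosingCircle(q[:,:2].astype(np.float32)))
b=cv2.imread("pics/sd3.png");s=cv2.imread("pics/sc3.png")
for n,im,box,t in(("side",b,(115,240,175,300),60),("scene",s,(380,230,425,275),45)):
    c=dark(im,*box,t);h=cv2.convexHull(c);Ee=cv2.fitEllipse(h);print(n,Ee,plane(n,[Ee[0]],103)[0].round(1))
    q=plane(n,h.reshape(-1,2),110);print(q[:,:2].min(0),q[:,:2].max(0))
    print("tri with wrist",tri("wrist",E[0],n,Ee[0],P))
# hub
x,y=np.array([(201,55),(361,218)]).mean(0)
hc=cv2.HoughCircles(cv2.GaussianBlur(g,(5,5),1),cv2.HOUGH_GRADIENT,1.5,200,param1=80,param2=40,minRadius=70,maxRadius=95);print("hub",hc)
print("hub",plane("wrist",[hc[0,0,:2],(x,y)],245,P))
z=cv2.resize(a[20:150,60:200],(800,743),interpolation=cv2.INTER_CUBIC)[:600]
z=cv2.convertScaleAbs(z,alpha=1.3);cv2.imwrite("pics/z4.png",z)
```

```text
collar wrist ((139.23829650878906, 86.60169219970703), (78.0655517578125, 90.76383972167969), 164.34494018554688)
[525.76943651 224.49696567 110.        ]
diam [63.84326034 24.60292056  0.        ] ((525.8001708984375, 213.70751953125), 32.08612823486328)
side ((142.893310546875, 272.0523681640625), (29.411231994628906, 41.83287048339844), 72.65971374511719) [525.4 233.8 103. ]
[477.30071437 196.67482331] [561.12392887 277.4326088 ]
tri with wrist (array([526.80745808, 230.56870983,  99.63859869]), np.float64(4.366499459049908))
scene ((399.2423400878906, 254.79019165039062), (23.86867332458496, 27.078338623046875), 108.05380249023438) [526.2 232.1 103. ]
[499.57352159 195.57971886] [573.51424654 267.65418766]
tri with wrist (array([524.66866607, 230.85582966,  99.51323697]), np.float64(3.843914197515509))
hub [[[279.75 137.25  80.95]]]
hub [[531.2523712  107.22508051 245.        ]
 [531.71949512 106.83080067 245.        ]]
```

View pics/z4.png

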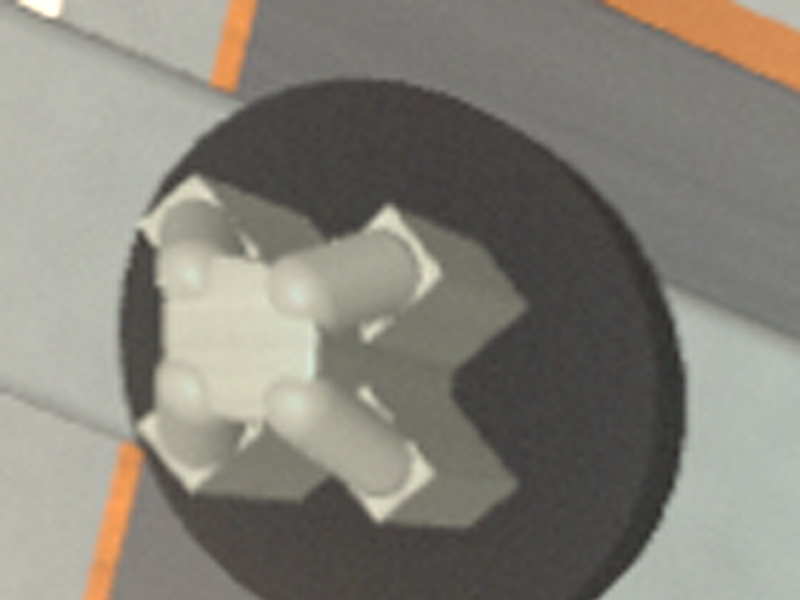

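Enlarged, the four splines lie diagonally in the image. The midpoints of their top outer edges in the crop are TL (168,201), TR (415,238), BR (406,496) and BL (166,460). The collar-top rim passes through (120,330), (360,78) and (645,290).

Run:
```python
from h import *
from scipy.optimize import least_squares
P=np.load("w4.npy",allow_pickle=True).item()
px=lambda L:np.array(L)*(140/800)+[60,20]
t=plane("wrist",px([(168,201),(415,238),(406,496),(166,460)]),138,P);print(t.round(1),"ctr",t.mean(0).round(1))
for i,j in((0,2),(1,3)):
    d=t[i]-t[j];print(np.hypot(*d[:2]),np.degrees(np.arctan2(d[1],d[0])))
r=plane("wrist",px([(120,330),(160,190),(245,105),(360,78),(500,125),(600,210),(645,290)]),110,P)[:,:2]
f=least_squares(lambda v:np.hypot(*(r-v[:2]).T)-v[2],[527,230,38]);print("collar",f.x)
# height by two views: topcore centre
print(tri("wrist",px([(240,340)])[0],"side",(73+187/2.857,215+103/2.857),P))
```

```text
[[535.8 251.  138. ]
 [541.7 221.  138. ]
 [511.3 215.3 138. ]
 [505.5 245.4 138. ]] ctr [523.6 233.2 138. ]
43.33467907014425 55.538173485642425
43.63696623418412 -33.941832418343026
collar [523.13396816 232.77039918  38.19976122]
(array([524.60984161, 231.63408544, 154.4536397 ]), np.float64(2.5049519096222226))
```

The sizes agree: 43.5 mm tip to tip (44 given), collar radius 38.2 mm (38 given). The axis is at (523.4, 233), with splines at a heading of 55.8° mod 90. Next I'll turn the tool to that heading and hover above the shaft.

Emit:
move_arm(moves=[[0, 0.004, -0.008, 0, 0, 0, -4], [0, 0.01, -0.02, 0, 0, 0, -9], [0, 0.018, -0.035, 0, 0, 0, -15], [0, 0.026, -0.05, 0.01, 0, 0, -21], [0, 0.034, -0.065, 0.02, 0, 0, -27], [0, 0.041, -0.078, 0.03, 0, 0, -32], [0, 0.0453, -0.0854, 0.036, 0, 0, -36.4], [0, 0.0453, -0.0854, 0.036, 0, 0, -36.4]])

```text
clock: 5.87
position: [487.5, 184.6, 193.4]
orientation: [-3.139, 0.002, 0.977]
force: [-0.8, 0.0, -4.0]
gripper_width: 17.7
finger_force: 69.1
```

Emit:
move_arm(moves=[[0, 0, 0, 0, 0, 0, 0], [0, 0, 0, 0, 0, 0, 0], [0, 0, 0, 0, 0, 0, 0], [0, 0, 0, 0, 0, 0, 0]])

```text
clock: 6.2
position: [488.6, 183.6, 196.0]
orientation: [3.141, -0.001, 0.974]
force: [-0.3, -0.1, -4.4]
gripper_width: 18.0
finger_force: 69.3
```

Run:
```python
from h import *
o=arm.observe();P=arm.camera_params("wrist");a=arm.camera("wrist");cv2.imwrite("pics/w5.png",a);np.save("w5.npy",P,allow_pickle=True)
b=arm.camera("side");cv2.imwrite("pics/sd5.png",b)
to([488.3,183.5,195],55.8,o);print(proj("wrist",[[523.4,233,150]],P))
f=lambda im,x,y,w,h:cv2.resize(im[y:y+h,x:x+w],(400,400),interpolation=cv2.INTER_CUBIC)
cv2.imwrite("pics/m5.png",np.hstack([f(a,180,40,200,200),f(b,60,150,160,160)]))
```

```text
now [488.6 183.6 196. ] [179.9  -0.   55.8] shift [-0.0003 -0.0002  0.001 ] turn [ 0.06 -0.04 -0.02] q [ 0.14 -0.03  1.91 -0.    1.27  0.74]
[[279.30634139 132.32666211]]
```

View pics/m5.png

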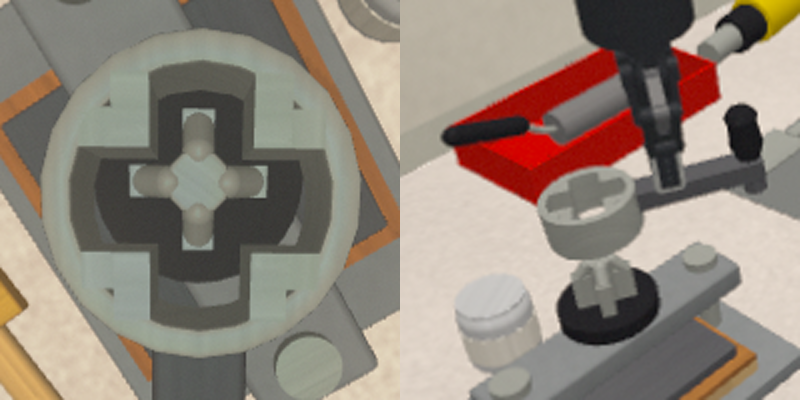

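The hole's slots line up with all four splines; the core centre at px (279,130) is about 1 mm ahead of the hole axis. The side view agrees. I'll shift 1 mm forward and lower.

Emit:
move_arm(moves=[[0, 0.001, 0, 0.008, 0, 0, 0], [0, 0.001, 0, 0.018, 0, 0, 0], [0, 0.001, 0, 0.028, 0, 0, 0], [0, 0.001, 0, 0.038, 0, 0, 0], [0, 0.001, 0, 0.048, 0, 0, 0], [0, 0.001, 0, 0.056, 0, 0, 0], [0, 0.001, 0, 0.06, 0, 0, 0], [0, 0.001, 0, 0.06, 0, 0, 0]])

```text
clock: 6.97
position: [487.9, 184.9, 133.7]
orientation: [-3.14, 0.002, 0.975]
force: [-1.0, -0.8, -4.2]
gripper_width: 17.9
finger_force: 69.3
```

Emit:
move_arm(moves=[[0, 0, 0, 0.001, 0, 0, 0], [0, 0, 0, 0.002, 0, 0, 0], [0, 0, 0, 0.003, 0, 0, 0], [0, 0, 0, 0.003, 0, 0, 0]])

```text
clock: 7.3
position: [489.0, 185.1, 132.6]
orientation: [3.141, -0.001, 0.975]
force: [-1.1, -0.6, -3.2]
gripper_width: 18.2
finger_force: 69.4
```

Emit:
move_arm(moves=[[0, 0, 0, 0.001, 0, 0, 0], [0, 0, 0, 0.002, 0, 0, 0], [0, 0, 0, 0.002, 0, 0, 0]])

```text
clock: 7.55
position: [488.9, 185.0, 130.4]
orientation: [3.141, -0.0, 0.975]
force: [-0.2, 0.3, -3.7]
gripper_width: 18.0
finger_force: 69.9
```

Emit:
move_arm(moves=[[0, 0, 0, 0.0005, 0, 0, 0], [0, 0, 0, 0.001, 0, 0, 0], [0, 0, 0, 0.001, 0, 0, 0]])

```text
clock: 7.8
position: [488.8, 185.0, 129.3]
orientation: [3.141, -0.0, 0.975]
force: [-0.7, 0.3, -3.3]
gripper_width: 17.7
finger_force: 70.2
```

Emit:
move_arm(moves=[[0, 0, 0, 0.0005, 0, 0, 0], [0, 0, 0, 0.001, 0, 0, 0], [0, 0, 0, 0.001, 0, 0, 0]])

```text
clock: 8.05
position: [488.7, 185.0, 128.3]
orientation: [3.142, 0.0, 0.975]
force: [-0.3, -0.1, -2.6]
gripper_width: 18.3
finger_force: 70.3
```

Emit:
move_arm(moves=[[0, 0, 0, 0.0005, 0, 0, 0], [0, 0, 0, 0.0005, 0, 0, 0]])

```text
clock: 8.22
position: [488.8, 185.0, 127.8]
orientation: [3.142, -0.0, 0.975]
force: [-0.7, -0.8, -2.6]
gripper_width: 17.5
finger_force: 70.4
```

Emit:
move_arm(moves=[[0, 0, 0, 0.0005, 0, 0, 0], [0, 0, 0, 0.001, 0, 0, 0], [0, 0, 0, 0.001, 0, 0, 0]])

```text
clock: 8.47
position: [488.8, 185.0, 126.9]
orientation: [3.141, 0.0, 0.975]
force: [-1.7, -2.4, -0.8]
gripper_width: 17.5
finger_force: 70.7
```

Run:
```python
from h import *
print(arm.observe()["force"])
a=arm.camera("wrist");b=arm.camera("side")
f=lambda im,x,y,w,h:cv2.resize(im[y:y+h,x:x+w],(400,400),interpolation=cv2.INTER_CUBIC)
cv2.imwrite("pics/m6.png",np.hstack([f(a,180,40,200,200),f(b,90,190,110,110)]))
```

```text
[-1.72131442 -2.36967074 -0.8217339 ]
```

View pics/m6.png

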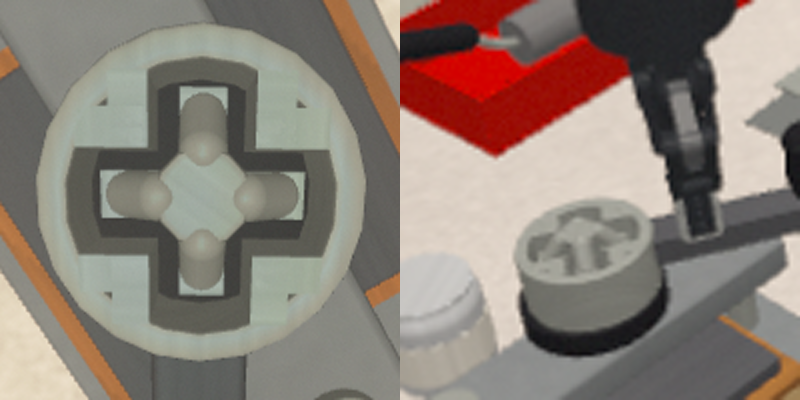

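The splines sit in the slots and the hub is on or almost touching the collar; the force has started to rise. I'll press slightly more, then release.

Emit:
move_arm(moves=[[0, 0, 0, 0.0005, 0, 0, 0], [0, 0, 0, 0.001, 0, 0, 0], [0, 0, 0, 0.001, 0, 0, 0]])

```text
clock: 8.82
position: [488.8, 185.0, 126.8]
orientation: [-3.142, 0.0, 0.976]
force: [-5.7, -2.5, 5.6]
gripper_width: 18.1
finger_force: 72.2
```

Emit:
move_arm(moves=[[0.1, 0, 0, 0, 0, 0, 0], [0.2, 0, 0, 0, 0, 0, 0], [0.35, 0, 0, 0, 0, 0, 0], [0.5, 0, 0, 0, 0, 0, 0], [0.6, 0, 0, 0, 0, 0, 0], [0.6, 0, 0, 0, 0, 0, 0], [0.6, 0, 0, 0, 0, 0, 0], [0.6, 0, 0, 0, 0, 0, 0]])

```text
clock: 9.48
position: [488.8, 185.1, 125.8]
orientation: [3.141, -0.0, 0.975]
force: [0.2, -0.1, 1.1]
gripper_width: 51.6
finger_force: 0.0
```

Emit:
move_arm(moves=[[0.6, 0, 0, -0.01, 0, 0, 0], [0.6, 0, 0, -0.03, 0, 0, 0], [0.6, 0, 0, -0.06, 0, 0, 0], [0.6, 0, 0, -0.09, 0, 0, 0], [0.6, 0, 0, -0.12, 0, 0, 0], [0.6, 0, 0, -0.13, 0, 0, 0], [0.6, 0, 0, -0.13, 0, 0, 0]])

```text
clock: 10.07
position: [490.7, 185.4, 260.1]
orientation: [3.136, -0.005, 0.976]
force: [0.6, 0.4, 0.4]
gripper_width: 51.3
finger_force: 0.0
```

Run:
```python
from h import *
a=arm.camera("wrist");b=arm.camera("side");c=arm.camera("scene")
for n,i in(("w7",a),("sd7",b),("sc7",c)):cv2.imwrite(f"pics/{n}.png",i)
f=lambda im,x,y,w,h:cv2.resize(im[y:y+h,x:x+w],(400,300),interpolation=cv2.INTER_CUBIC)
cv2.imwrite("pics/m7.png",np.vstack([np.hstack([f(a,0,0,560,420),f(b,80,180,160,120)]),np.hstack([f(c,340,190,120,90),f(c,180,185,160,120)])]))
print(plane("scene",[(228,247)],34))
```

```text
[[ 589.89126775 -251.57385043   34.        ]]
```

View pics/m7.png

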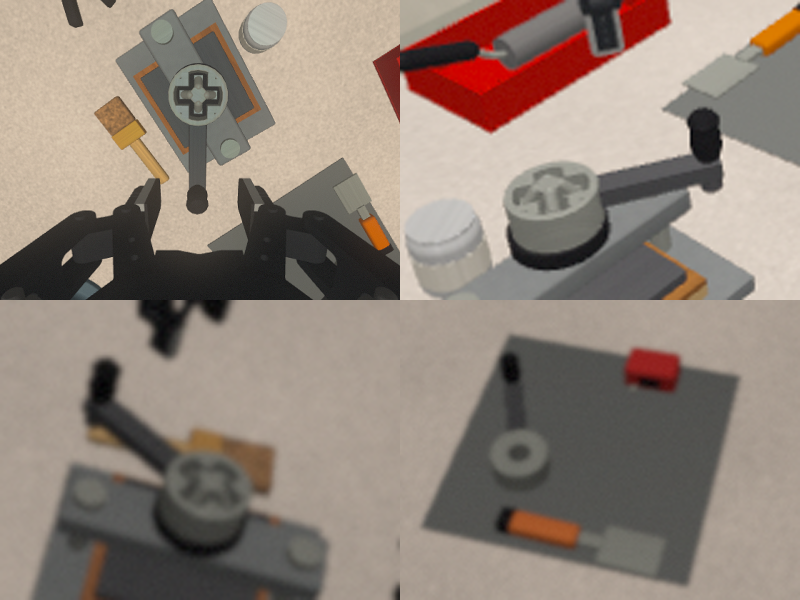

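The lever sits flat on the collar and is released, with the gripper well clear; the plain lever has not moved. I'll check the hub-top height (144 mm expected) and hand in only if it passes.

Run:
```python
from h import *
p,e=tri("scene",(402.4,244),"side",(140.8,255.2));print(p,e,arm.observe()["clock"])
if abs(p[2]-144)<5: print(arm.close_job())
```

```text
[521.99258219 231.30377847 145.83238244] 1.0435246341583806 10.2167
the job is handed in; nothing more can be done
None
```

The cross-hole lever is on the splined shaft, seated on the collar and released (hub top measured at 145.8 mm, 144 expected). The plain lever is untouched, and the job was handed in at about 10 s.

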